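# Fill the repair caddy with the power-supply parts

### The job

Gather the parts for the power-supply repair into the white caddy, each in its own grey nest: the thicker of the two blue capacitors standing upright in the round cup, the larger of the two copper ring coils lying flat over the post, the finned heat sink standing on its base in the long trough, and the steel-cored transformer standing as it does now in the square pocket. Each must rest fully down in its nest and be let go. The thinner capacitor and the smaller ring coil belong to another job: leave them standing where they are.

Things in the scene. Friction and masses are not known exactly. Their poses are not given: they have to be found in the camera images.
- capacitor: The capacitor to take: upright blue cylinder with an aluminium top, 35 mm diameter, 50 mm tall. Origin: centre of the underside, z up.
- slim_capacitor: Look-alike to leave: upright blue cylinder with an aluminium top, only 25 mm diameter, 50 mm tall. Origin: centre of the underside, z up.
- toroid: The ring coil to take: copper-wound ring lying flat, 56 mm outer diameter, 28 mm hole right through, 26 mm high. Origin: centre of the underside, z up.
- small_toroid: Look-alike to leave: copper-wound ring lying flat, only 40 mm outer diameter, 20 mm hole, 26 mm high. Origin: centre of the underside, z up.
- heatsink: The aluminium heat sink: 66 mm long (its x), 26 mm wide (its y), 32 mm tall; a 6 mm base plate carrying six upright fins that run along x; the outer fins are full-height flat sides 26 mm apart to grip. Origin: centre of the underside, z up.
- transformer: The transformer: upright dark steel core 44 mm along its x, 24 mm along its y, 42 mm tall, whose flat ends, 44 mm apart along x, can be gripped over the full height; a paper-wrapped winding 26 mm wide in x sticks out to 40 mm along y, between 6 and 36 mm height. Origin: centre of the underside, z up.
- cup: Nest for the capacitor: grey round cup, 56 mm inner and 62 mm outer diameter, 16 mm high, its floor 4 mm above its origin. Fixed to the floor of the white caddy (200 x 200 mm, rim 20 mm above the table, floor 5 mm thick) with the other three grey nests, centres 94 mm apart in a square, any nest in any corner. Origin: centre of its underside, 5 mm above the table; z up.
- post: Nest for the ring coil: grey round pedestal 62 mm in diameter and 12 mm high, on which the ring lies, with a centre post 10 mm in diameter that rises to 34 mm above the origin. Fixed to the floor of the white caddy (200 x 200 mm, rim 20 mm above the table, floor 5 mm thick) with the other three grey nests, centres 94 mm apart in a square, any nest in any corner. Origin: centre of its underside, 5 mm above the table; z up.
- trough: Nest for the heat sink: grey rectangular tray, 82 mm inside along its x, 44 mm inside along its y, walls 3 mm thick and 16 mm high, its floor 4 mm above its origin; the heat sink goes in lengthwise. Fixed to the floor of the white caddy (200 x 200 mm, rim 20 mm above the table, floor 5 mm thick) with the other three grey nests, centres 94 mm apart in a square, any nest in any corner. Origin: centre of its underside, 5 mm above the table; z up.
- pocket: Nest for the transformer: grey square tray, 62 x 62 mm inside, walls 3 mm thick and 16 mm high, its floor 4 mm above its origin; the transformer fits at any yaw. Fixed to the floor of the white caddy (200 x 200 mm, rim 20 mm above the table, floor 5 mm thick) with the other three grey nests, centres 94 mm apart in a square, any nest in any corner. Origin: centre of its underside, 5 mm above the table; z up.

How it is judged:
By the outcome, as a careful person would: the job done as asked, in the order asked, and still so for the second after the job is handed in, with the robot touching nothing.
It also fails if it takes over 109 s, if anything falls off the work surface, if the arm or the gripper's body presses on something with over 40 N, if the wrist force passes 120 N, or if a joint passes its speed limit or range.

### The arm

A 7-joint arm with a two-finger parallel gripper is mounted at the origin on the work surface. World frame = base frame: x ahead of the robot, y to its left, z up, the work surface at z = 0. Lengths are in m, angles in rad, forces in N, time in s.
With the tool pointing down it reaches from about 0.425 to 0.95 m from the base axis. Payload 16.7 kg.
Tool frame: the origin (TCP) lies at the very end of the fingers, on their centre line; the grasp point (between the pads) lies 19 mm behind it (ctrl.grip_depth is the distance from the TCP to the grasp point, in m); z points along the fingers, y is the line along which they close (so a half turn about z gives the same grasp; the last joint's range is limited). The gripper opens to 94 mm and grips with 3 to 60 N. Pads are 16 mm wide; open, the fingers measure 119 mm over their backs; the gripper's body (75 mm by 177 mm) begins 78 mm behind the grasp point.
Start: joints at [0.973, 0.426, 0.074, 1.606, -0.034, 1.111, -0.067], TCP at [0.293, -0.608, 0.205] pointing down, gripper open.
Joint ranges: [-2.85, 2.85], [-0.5, 2.14], [-1.23, 1.37], [0.21, 2.46], [-1.02, 4.16], [0.16, 2.05], [-2.73, 2.73]. Speed limits (rad/s): [1.89, 1.89, 2.39, 2.39, 3.01, 3.01, 3.01].

### API

Orientations are given as [roll, pitch, yaw] about the fixed x, y, z axes, in that order (R = Rz(yaw) Ry(pitch) Rx(roll)).
In Python, from workcell import ctrl gives the robot as it stands.
- The arm moves only by the shell command python3 -m crank 'ROWS' [FORCE]. ROWS is a JSON object of lists of equal length, an entry for each row: "turn": the turn, a rotation vector about the world's x, y, z in degrees, a list of three; "linear": the shift along the world's x, y, z in mm, a list of three; "gripper": the closure in counts, from 0 (fully open) to 255 (shut). In form: {"turn": [[wx, wy, wz], ...], "linear": [[dx, dy, dz], ...], "gripper": [gripper, ...]}. A call has 1 to 20 rows; each row is the pose to reach, as a shift and turn from the pose commanded when the call began; what a row does not reach only later rows make up. A row lasts 1/10 s, in which the tool goes at most 50 mm and 8.59 degrees, less where a joint would pass 70% of its speed; a pose out of reach is approached as far as the arm can. A call with a gripper value outside its range is refused whole. The fingers move at their own pace and stop on an object; FORCE is the grip in N (left out, the last holds). Time passes only in rows, so rows that repeat a pose let the fingers close. It gives the time, the measured TCP pose, the force, the opening and the grip force at its end, in the units of the state.
- ctrl.sense(): the state, without advancing time (a new reading comes with each control period).
- ctrl.snapshot(name): name is "scene" or "top"; returns the picture (384x512x3 uint8, red, green, blue); there is no depth.
- ctrl.camera_info(name): a dict with "fx", "fy", "cx", "cy" (pixels), "k1" (the pictures are not rectified: a ray, as slopes to the right and down, at radius r is drawn at 1 + k1 r^2 times it, then the intrinsics apply), "rvec" (rotation vector, rad) and "tvec" (3), from world to camera coordinates, as OpenCV has them. Camera axes: x right, y down, z forward; pixel columns grow to the right and rows downward; lengths in m; the calibration is good to about 2 mm. A picture is of the moment at which its call begins. camera_info takes no time and is no camera call.
- ctrl.finish_job(): hands the job in; it is judged then, once.
The state is a dict: "time": time; "joints": joint angles; "joint_velocities": joint speeds; "effort": joint torques, N m; "tcp_pos": TCP position; "ee_rot": TCP orientation; "wrist_force": force on the tool from outside, world axes, zero at the start; "moment": the same for the moment, N m; "finger_gap": finger opening in m; "finger_force": force on a finger pad.
Only numpy, scipy, OpenCV 4.12 (cv2) and the standard library are available. Lean on these libraries where they do the work, as an engineer would, in place of code of your own. Each camera call takes 0.05 s, during which the arm holds its last target. There are 200 camera calls.

## Working session

There is one attempt and no reset: what is moved stays moved. The work goes in short steps, Python scripts to look and compute and a shell command to move; the robot and the scene stay as the last step left them, time stands still between calls to the robot, and variables do not carry over. Pictures are saved under pics/ and viewed, at most 14 in all, crops included, and the job is handed in when it is done.

```bash
mkdir -p pics; python3 - <<'E'
from workcell import ctrl
import cv2
for n in("top","scene"):
    print(n,ctrl.camera_info(n)); cv2.imwrite(f"pics/{n}0.png",cv2.resize(ctrl.snapshot(n)[:,:,::-1],(800,600),interpolation=cv2.INTER_CUBIC))
s=ctrl.sense();print(s['tcp_pos'],s['ee_rot'],s['finger_gap'],ctrl.grip_depth)
E
```

```text
top {'fx': 394.21234488718596, 'fy': 394.21234488718596, 'cx': 258.48811256494, 'cy': 187.52684534163018, 'k1': -0.12070924284936886, 'rvec': array([ 2.19675991, -2.18334838,  0.10718949]), 'tvec': array([-0.07206544,  0.55852379,  1.07308867])}
scene {'fx': 433.0675864046621, 'fy': 433.0675864046621, 'cx': 260.86972085267246, 'cy': 188.83463854118546, 'k1': 0.048793043416349, 'rvec': array([ 1.80017717,  1.74569318, -0.67498561]), 'tvec': array([ 0.0520299 , -0.38952968,  1.46877703])}
[ 0.29272517 -0.60781015  0.20486996] [-3.14048664e+00  6.28400965e-05  4.48863094e-01] 0.09421893805726239 0.0188
```

View pics/top0.png

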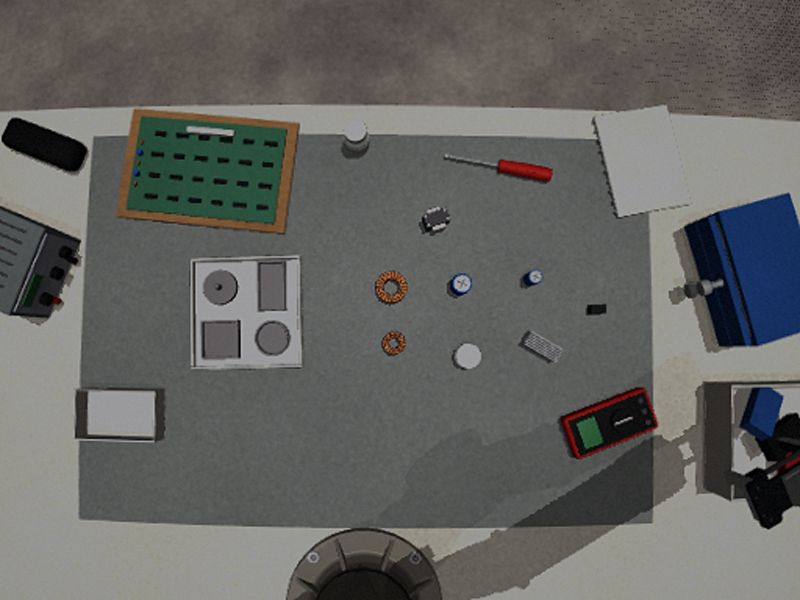

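View pics/scene0.png

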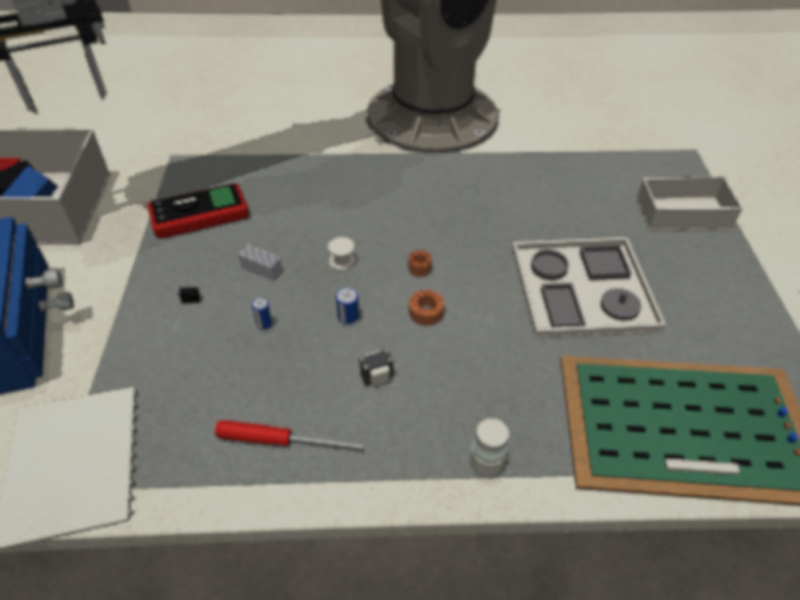

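Top view (800×600): caddy at about (246,312), with post top-left, trough top-right, pocket bottom-left and cup bottom-right. Large ring (391,287), thick capacitor (460,284), transformer (436,219), heat sink (541,346). The slim capacitor is at (533,277) and the small ring at (393,343). I'll take a zoomed crop to measure.

```bash
python3 - <<'E'
from workcell import ctrl
import cv2
im=ctrl.snapshot("top")[:,:,::-1]
cv2.imwrite("pics/crop1.png",cv2.resize(im[125:250,118:384],None,fx=3,fy=3,interpolation=cv2.INTER_CUBIC))
E
cat > h.py <<'E'
import numpy as np,cv2
from workcell import ctrl
def world(name,u,v,z):
    c=ctrl.camera_info(name);K=np.array([[c['fx'],0,c['cx']],[0,c['fy'],c['cy']],[0,0,1.]])
    p=cv2.undistortPoints(np.array([[[u,v]]],float),K,np.array([c['k1'],0,0,0]))[0,0]
    R=cv2.Rodrigues(c['rvec'])[0];o=-R.T@c['tvec'];d=R.T@[p[0],p[1],1]
    return o+d*(z-o[2])/d[2]
E
```

```text
(no output)
```

View pics/crop1.png

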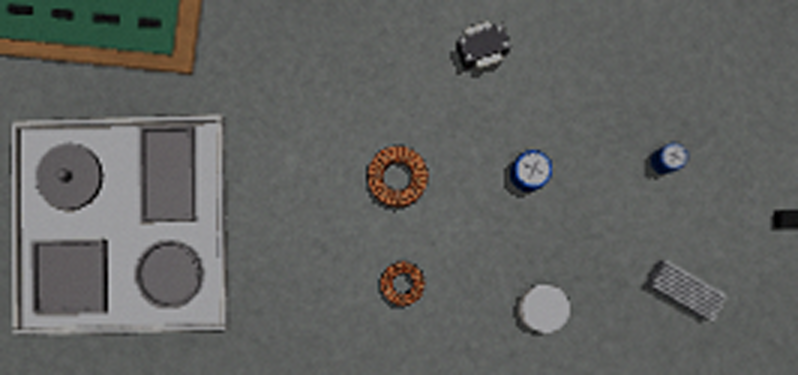

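The crop shows everything clearly: post (69,176), trough (168,175), pocket (70,277), cup (170,274), ring (398,177), capacitor (533,170), transformer (483,45) and heat sink about (688,290). There is also a white spool at (544,308).

```bash
python3 - <<'E'
from h import *
P=dict(post=(69,176,.017),posttip=(65,176,.039),trough=(168,175,.021),tr_a=(142,128,.021),tr_b=(142,222,.021),pocket=(70,277,.021),cup=(170,274,.021),
c1=(12,123,.02),c2=(221,117,.02),c3=(225,330,.02),c4=(13,332,.02),ring=(398,177,.026),ringL=(367,177,.026),ringR=(429,177,.026),cap=(533,170,.05),slim=(674,157,.05),tr=(484,45,.042),trL=(460,56,.042),trR=(507,33,.042),
hs=(688,290,.032),h1=(663,261,.032),h2=(726,296,.032),h3=(712,321,.032),h4=(651,285,.032),sring=(402,284,.026),spool=(544,308,.05))
for k,(x,y,z) in P.items(): print(k,(world("top",118+(x+.5)/3-.5,125+(y+.5)/3-.5,z)*1000).round(1))
for k,(x,y,z) in dict(cap=(347,296,.05),ring=(427,299,.026),spool=(341,246,.05),hs=(261,256,.032),tr=(376,359,.042),post=(622,292,.039)).items(): print('sc',k,(world("scene",(x+.5)*.64-.5,(y+.5)*.64-.5,z)*1000).round(1))
E
```

```text
post [569.  262.6  17. ]
posttip [567.  260.2  39. ]
trough [570.1 168.2  21. ]
tr_a [614.1 193.7  21. ]
tr_b [526.2 191.5  21. ]
pocket [474.5 258.1  21. ]
cup [478.2 164.4  21. ]
c1 [618.4 318.1  20. ]
c2 [624.9 119.9  20. ]
c3 [427.1 112.7  20. ]
c4 [422.8 311.2  20. ]
ring [569.3 -45.9  26. ]
ringL [569.1 -17.3  26. ]
ringR [569.5 -74.6  26. ]
cap [ 574.4 -168.3   50. ]
slim [ 587.3 -298.    50. ]
tr [ 690.6 -124.3   42. ]
trL [ 680.1 -102.2   42. ]
trR [ 702.1 -145.6   42. ]
hs [ 466.  -314.1   32. ]
h1 [ 492.7 -290.9   32. ]
h2 [ 460.5 -349.8   32. ]
h3 [ 437.4 -336.4   32. ]
h4 [ 470.6 -279.5   32. ]
sring [470.7 -50.3  26. ]
spool [ 449.7 -178.2   50. ]
sc cap [ 578.1 -166.6   50. ]
sc ring [564.9 -42.9  26. ]
sc spool [ 465.8 -179.2   50. ]
sc hs [ 467.9 -311.2   32. ]
sc tr [ 693.9 -123.1   42. ]
sc post [569.1 261.1  39. ]
```

```bash
python3 -m crank '{"turn":[[0,0,0],[0,0,0],[0,0,0],[0,0,0],[0,0,0],[0,0,0],[0,0,0],[0,0,0],[0,0,0],[0,0,0],[0,0,0],[0,0,0],[0,0,0],[0,0,0],[0,0,0],[0,0,0],[0,0,0],[0,0,0]],"linear":[[283,440,0],[283,440,0],[283,440,0],[283,440,0],[283,440,0],[283,440,0],[283,440,0],[283,440,0],[283,440,0],[283,440,0],[283,440,0],[283,440,0],[283,440,-40],[283,440,-80],[283,440,-105],[283,440,-105],[283,440,-105],[283,440,-105]],"gripper":[0,0,0,0,0,0,0,0,0,0,0,0,0,0,0,0,0,0]}' 20
python3 - <<'E'
from workcell import ctrl
import cv2
im=ctrl.snapshot("top")[:,:,::-1]; s=ctrl.snapshot("scene")[:,:,::-1]
a=cv2.resize(im[100:250,230:384],None,fx=2.6,fy=4*.65)
b=cv2.resize(s[120:270,130:284],None,fx=2.6,fy=2.6)
cv2.imwrite("pics/c2.png",cv2.hconcat([a,b])[:,:800])
import pickle;print(ctrl.sense()['tcp_pos'],a.shape)
E
```

```text
time: 1.95
tcp_pos: [0.5767, -0.1687, 0.1022]
ee_rot: [3.14, -0.002, 0.448]
wrist_force: [0.5, -0.1, 0.7]
finger_gap: 0.094
finger_force: 0.0
[ 0.57667908 -0.16851786  0.10211928] (390, 400, 3)
```

View pics/c2.png

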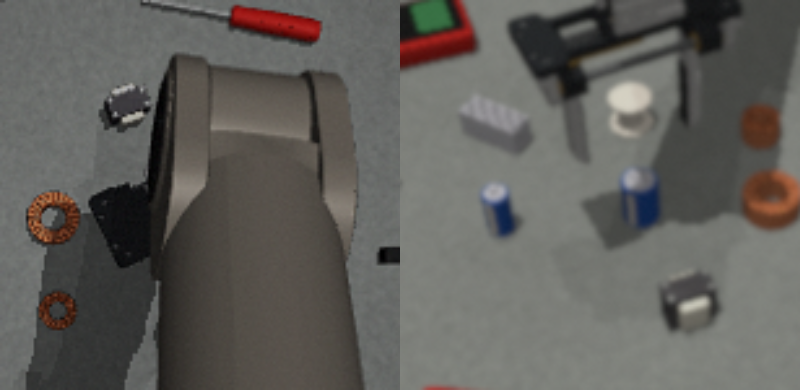

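The gripper stands over the thick capacitor, which sits at (640,195) in the scene half, with both fingers clear of it. I'll descend, grip and lift.

```bash
python3 -m crank '{"turn":[[0,0,0],[0,0,0],[0,0,0],[0,0,0],[0,0,0],[0,0,0],[0,0,0],[0,0,0],[0,0,0],[0,0,0],[0,0,0],[0,0,0],[0,0,0],[0,0,0],[0,0,0],[0,0,0],[0,0,0],[0,0,0],[0,0,0],[0,0,0]],"linear":[[0,0,-25],[0,0,-50],[0,0,-75],[0,0,-84],[0,0,-84],[0,0,-84],[0,0,-84],[0,0,-84],[0,0,-84],[0,0,-84],[0,0,-84],[0,0,-84],[0,0,-84],[0,0,-84],[0,0,-84],[0,0,-84],[0,0,-60],[0,0,-30],[0,0,0],[0,0,0]],"gripper":[0,0,0,0,0,255,255,255,255,255,255,255,255,255,255,255,255,255,255,255]}' 20
```

```text
time: 4.05
tcp_pos: [0.5779, -0.1686, 0.1043]
ee_rot: [3.138, -0.004, 0.449]
wrist_force: [-0.6, -0.2, 0.4]
finger_gap: 0.0346
finger_force: 20.0
```

```bash
python3 -m crank '{"turn":[[0,0,0],[0,0,0],[0,0,0],[0,0,0],[0,0,0],[0,0,0],[0,0,0],[0,0,0],[0,0,0],[0,0,0],[0,0,0],[0,0,0],[0,0,0],[0,0,0],[0,0,0],[0,0,0],[0,0,0],[0,0,0]],"linear":[[-10,33,10],[-20,67,15],[-30,100,15],[-40,133,15],[-50,167,15],[-60,200,15],[-70,233,15],[-80,267,15],[-90,300,15],[-100,333,15],[-100,333,0],[-100,333,0],[-100,333,-25],[-100,333,-50],[-100,333,-65],[-100,333,-76],[-100,333,-76],[-100,333,-76]],"gripper":[255,255,255,255,255,255,255,255,255,255,255,255,255,255,255,255,255,255]}'
python3 - <<'E'
from workcell import ctrl
import cv2
im=ctrl.snapshot("scene")[:,:,::-1]
cv2.imwrite("pics/c3.png",cv2.resize(im[130:230,300:440],None,fx=5,fy=5))
E
```

```text
time: 5.85
tcp_pos: [0.476, 0.1644, 0.0246]
ee_rot: [3.142, 0.0, 0.448]
wrist_force: [0.1, -0.0, -0.9]
finger_gap: 0.0346
finger_force: 20.0
```

View pics/c3.png

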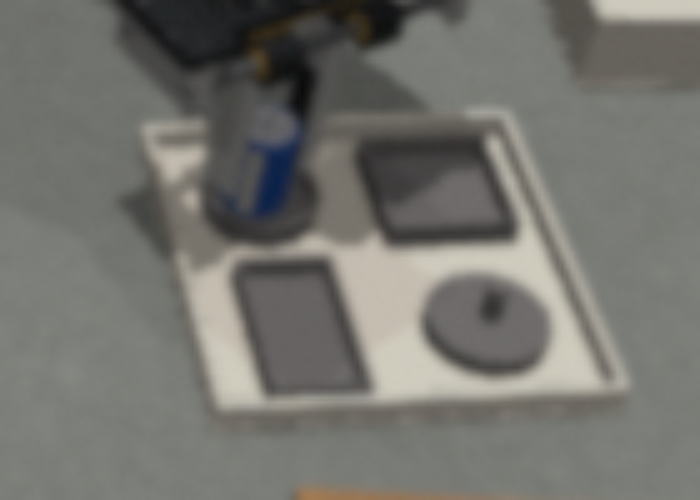

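The capacitor stands inside the round cup (crop (262,200)), clear of the wall. I'll release it, rise and go over the big ring.

```bash
python3 -m crank '{"turn":[[0,0,0],[0,0,0],[0,0,0],[0,0,0],[0,0,0],[0,0,0],[0,0,0],[0,0,0],[0,0,0],[0,0,0],[0,0,0],[0,0,0],[0,0,0],[0,0,0],[0,0,0],[0,0,0],[0,0,0],[0,0,0],[0,0,0],[0,0,0]],"linear":[[0,0,0],[0,0,0],[0,0,0],[0,0,0],[0,0,0],[0,0,0],[0,0,20],[0,0,50],[0,0,90],[0,0,90],[20,-45,90],[40,-90,90],[60,-135,90],[80,-180,90],[93,-210,90],[93,-210,70],[93,-210,50],[93,-210,50],[93,-210,50],[93,-210,50]],"gripper":[105,105,105,105,105,105,105,105,105,0,0,0,0,0,0,0,0,0,0,0]}'
python3 - <<'E'
from workcell import ctrl
import cv2
im=ctrl.snapshot("scene")[:,:,::-1]
cv2.imwrite("pics/c4.png",cv2.resize(im[130:240,220:430],None,fx=3.8,fy=3.8))
E
```

```text
time: 7.9
tcp_pos: [0.5693, -0.0449, 0.0753]
ee_rot: [3.141, -0.001, 0.449]
wrist_force: [0.1, -0.1, -1.2]
finger_gap: 0.094
finger_force: 0.0
```

View pics/c4.png

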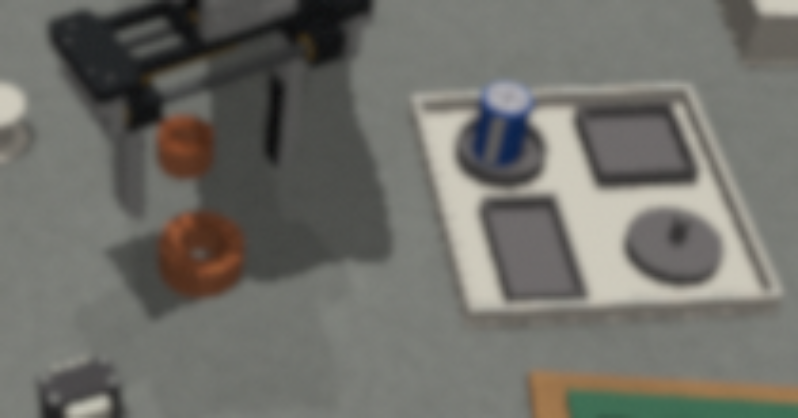

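The capacitor stands upright in the cup (505,125), and the gripper is over the big ring (200,255). Next I'll grip the ring.

```bash
python3 -m crank '{"turn":[[0,0,0],[0,0,0],[0,0,0],[0,0,0],[0,0,0],[0,0,0],[0,0,0],[0,0,0],[0,0,0],[0,0,0],[0,0,0],[0,0,0],[0,0,0],[0,0,0],[0,0,0],[0,0,0],[0,0,0],[0,0,0]],"linear":[[0,0,-25],[0,0,-50],[0,0,-65],[0,0,-70],[0,0,-70],[0,0,-70],[0,0,-70],[0,0,-70],[0,0,-70],[0,0,-70],[0,0,-70],[0,0,-70],[0,0,-70],[0,0,-70],[0,0,-40],[0,0,-10],[0,0,20],[0,0,20]],"gripper":[0,0,0,0,0,255,255,255,255,255,255,255,255,255,255,255,255,255]}' 20
```

```text
time: 9.75
tcp_pos: [0.5709, -0.0451, 0.098]
ee_rot: [3.139, -0.005, 0.449]
wrist_force: [0.5, -0.5, -2.5]
finger_gap: 0.0544
finger_force: 20.0
```

```bash
python3 -m crank '{"turn":[[0,0,0],[0,0,0],[0,0,0],[0,0,0],[0,0,0],[0,0,0],[0,0,0],[0,0,0],[0,0,0],[0,0,0],[0,0,0],[0,0,0],[0,0,0],[0,0,0],[0,0,0],[0,0,0]],"linear":[[0,35,0],[0,75,0],[0,115,0],[0,155,0],[0,195,0],[0,235,0],[0,275,0],[0,306,0],[0,306,0],[0,306,0],[0,306,-20],[0,306,-40],[0,306,-60],[0,306,-72],[0,306,-72],[0,306,-72]],"gripper":[255,255,255,255,255,255,255,255,255,255,255,255,255,255,255,255]}'
python3 - <<'E'
from workcell import ctrl
import cv2
im=ctrl.snapshot("scene")[:,:,::-1]
cv2.imwrite("pics/c5.png",cv2.resize(im[130:240,300:440],None,fx=5,fy=5))
E
```

```text
time: 11.35
tcp_pos: [0.569, 0.26, 0.0223]
ee_rot: [3.141, 0.0, 0.448]
wrist_force: [-0.4, 0.5, -1.5]
finger_gap: 0.0545
finger_force: 20.0
```

View pics/c5.png

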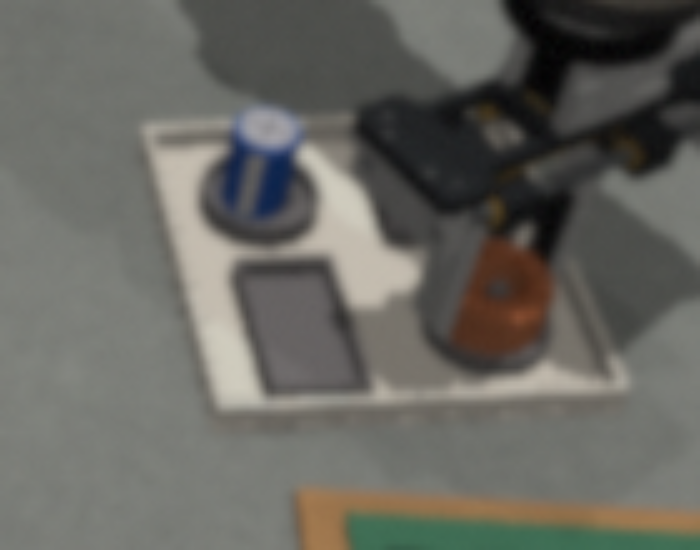

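The ring is over the post on the pedestal, with the post visible through the hole at (500,290). I'll release it, rise and swing to the heat sink with +35° of yaw.

```bash
python3 -m crank '{"turn":[[0,0,0],[0,0,0],[0,0,0],[0,0,0],[0,0,0],[0,0,0],[0,0,0],[0,0,0],[0,0,0],[0,0,0],[0,0,0],[0,0,0]],"linear":[[0,0,0],[0,0,0],[0,0,0],[0,0,0],[0,0,0],[0,0,0],[0,0,20],[0,0,50],[0,0,90],[0,0,90],[0,0,90],[0,0,90]],"gripper":[52,52,52,52,52,52,52,52,52,0,0,0]}'
python3 -m crank '{"turn":[[0,0,3],[0,0,6],[0,0,9],[0,0,12],[0,0,15],[0,0,18],[0,0,21],[0,0,24],[0,0,27],[0,0,30],[0,0,33],[0,0,35],[0,0,35],[0,0,35],[0,0,35],[0,0,35]],"linear":[[-8,-45,0],[-16,-90,0],[-24,-135,0],[-32,-180,0],[-40,-225,0],[-48,-270,0],[-56,-315,0],[-64,-360,0],[-72,-405,0],[-80,-450,0],[-90,-500,0],[-98,-545,0],[-103,-575,0],[-103,-575,-30],[-103,-575,-30],[-103,-575,-30]],"gripper":[0,0,0,0,0,0,0,0,0,0,0,0,0,0,0,0]}'
python3 - <<'E'
from workcell import ctrl
import cv2
im=ctrl.snapshot("top")[:,:,::-1];s=ctrl.snapshot("scene")[:,:,::-1]
a=cv2.resize(im[115:245,115:315],(800,520),interpolation=cv2.INTER_CUBIC)
cv2.imwrite("pics/c6.png",a)
cv2.imwrite("pics/c7.png",cv2.resize(s[110:230,110:290],None,fx=4,fy=4,interpolation=cv2.INTER_CUBIC))
E
```

```text
time: 12.6
tcp_pos: [0.5684, 0.2605, 0.1116]
ee_rot: [3.142, 0.001, 0.449]
wrist_force: [-0.6, 0.9, -0.2]
finger_gap: 0.0934
finger_force: 0.0
time: 14.2
tcp_pos: [0.4653, -0.313, 0.0817]
ee_rot: [-3.139, -0.0, 1.06]
wrist_force: [-1.2, 0.8, 0.7]
finger_gap: 0.0943
finger_force: 0.0
```

View pics/c6.png

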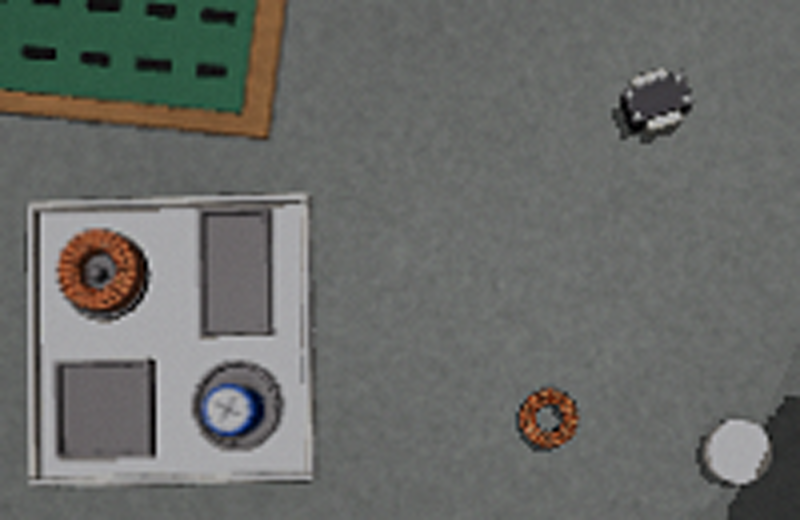

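View pics/c7.png

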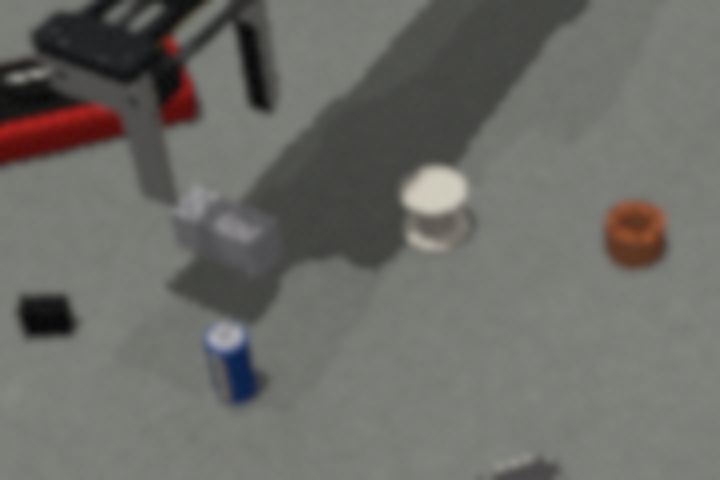

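The ring is on its post and the capacitor in its cup. The transformer is at (656,99) in the crop with winding ends at (648,76) and (664,123). The fingers straddle the heat sink. I'll check the multimeter clearance and the transformer yaw.

```bash
python3 - <<'E'
from h import *
for x,y in((561,418),(575,460),(648,388)): print((world("top",(x+.5)*.64-.5,(y+.5)*.64-.5,.03)*1000).round(1))
for x,y,z in((648,76,.036),(664,123,.036),(656,99,.042),(625,110,.042),(690,88,.042)): print((world("top",115+(x+.5)/4-.5,115+(y+.5)/4-.5,z)*1000).round(1))
E
```

```text
[ 338.8 -347.4   30. ]
[ 264.1 -372.9   30. ]
[ 390.4 -508.4   30. ]
[ 708.9 -118.1   36. ]
[ 675.8 -129.3   36. ]
[ 691.4 -123.3   42. ]
[ 683.5 -101.8   42. ]
[ 699.4 -146.9   42. ]
```

```bash
python3 -m crank '{"turn":[[0,0,0],[0,0,0],[0,0,0],[0,0,0],[0,0,0],[0,0,0],[0,0,0],[0,0,0],[0,0,0],[0,0,0],[0,0,0],[0,0,0],[0,0,0],[0,0,0],[0,0,0],[0,0,0],[0,0,0],[0,0,0],[0,0,0],[0,0,0]],"linear":[[0,-1,-25],[0,-1,-50],[0,-1,-64],[0,-1,-68],[0,-1,-68],[0,-1,-68],[0,-1,-68],[0,-1,-68],[0,-1,-68],[0,-1,-68],[0,-1,-68],[0,-1,-68],[0,-1,-68],[0,-1,-68],[0,-1,-68],[0,-1,-68],[0,-1,-40],[0,-1,-10],[0,-1,20],[0,-1,20]],"gripper":[0,0,0,0,0,255,255,255,255,255,255,255,255,255,255,255,255,255,255,255]}' 20
python3 - <<'E'
from workcell import ctrl
import cv2
s=ctrl.snapshot("scene")[:,:,::-1]
cv2.imwrite("pics/c8.png",cv2.resize(s[110:230,110:290],None,fx=4,fy=4,interpolation=cv2.INTER_CUBIC))
E
```

```text
time: 16.3
tcp_pos: [0.4676, -0.3162, 0.1061]
ee_rot: [3.136, 0.0, 1.059]
wrist_force: [0.2, -0.1, -1.7]
finger_gap: 0.026
finger_force: 20.0
```

View pics/c8.png

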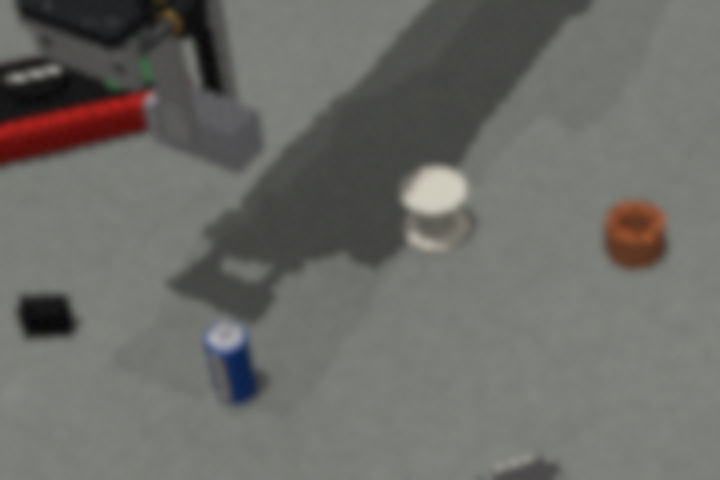

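The heat sink hangs level in the fingers (205,130). I'll carry it to the trough, turning −59°.

```bash
python3 -m crank '{"turn":[[0,0,-5],[0,0,-10],[0,0,-15],[0,0,-20],[0,0,-25],[0,0,-30],[0,0,-35],[0,0,-40],[0,0,-45],[0,0,-50],[0,0,-55],[0,0,-59],[0,0,-59],[0,0,-59],[0,0,-59]],"linear":[[8,35,0],[16,75,0],[24,115,0],[33,155,0],[42,195,0],[52,235,0],[60,275,0],[69,315,0],[78,355,0],[86,395,0],[95,435,0],[105,470,0],[105,482,0],[105,482,-40],[105,482,-40]],"gripper":[255,255,255,255,255,255,255,255,255,255,255,255,255,255,255]}'
python3 - <<'E'
from workcell import ctrl
import cv2
s=ctrl.snapshot("scene")[:,:,::-1]
cv2.imwrite("pics/c9.png",cv2.resize(s[130:240,300:440],None,fx=5,fy=5))
E
```

```text
time: 17.85
tcp_pos: [0.5675, 0.1657, 0.0578]
ee_rot: [3.139, 0.007, 0.031]
wrist_force: [-0.6, -0.6, -1.6]
finger_gap: 0.026
finger_force: 20.0
```

View pics/c9.png

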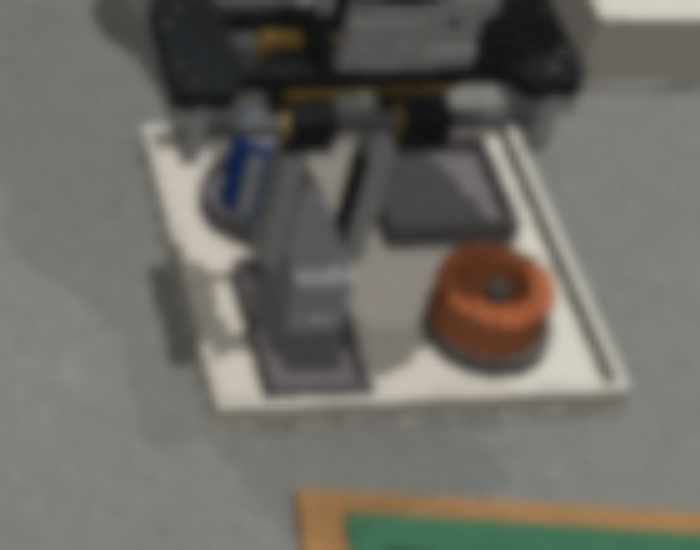

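The heat sink is above the trough and aligned with it. I'll lower, release and rise.

```bash
python3 -m crank '{"turn":[[0,0,0],[0,0,0],[0,0,0],[0,0,0],[0,0,0],[0,0,0],[0,0,0],[0,0,0],[0,0,0],[0,0,0],[0,0,0],[0,0,0],[0,0,0],[0,0,0],[0,0,0],[0,0,0],[0,0,0],[0,0,0]],"linear":[[1,1,0],[1,1,-15],[1,1,-30],[1,1,-38],[1,1,-38],[1,1,-38],[1,1,-38],[1,1,-38],[1,1,-38],[1,1,-38],[1,1,-38],[1,1,-38],[1,1,-20],[1,1,10],[1,1,45],[1,1,45],[1,1,45],[1,1,45]],"gripper":[255,255,255,255,255,255,133,133,133,133,133,133,133,133,133,0,0,0]}'
python3 -m crank '{"turn":[[0,0,2],[0,0,4],[0,0,6],[0,0,8],[0,0,10],[0,0,12],[0,0,14],[0,0,17],[0,0,17],[0,0,17],[0,0,17]],"linear":[[15,-35,0],[30,-75,0],[45,-115,0],[60,-155,0],[75,-195,0],[90,-235,0],[105,-270,0],[119,-291,0],[119,-291,0],[119,-291,0],[119,-291,0]],"gripper":[0,0,0,0,0,0,0,0,0,0,0]}'
python3 - <<'E'
from workcell import ctrl
import cv2
s=ctrl.snapshot("scene")[:,:,::-1]
cv2.imwrite("pics/c10.png",cv2.resize(s[130:270,210:430],(800,509),interpolation=cv2.INTER_CUBIC))
E
```

```text
time: 19.7
tcp_pos: [0.5713, 0.1676, 0.1066]
ee_rot: [3.141, 0.001, 0.03]
wrist_force: [-0.8, -0.9, -1.2]
finger_gap: 0.0656
finger_force: 0.0
time: 20.8
tcp_pos: [0.6902, -0.1216, 0.1066]
ee_rot: [-3.14, 0.001, 0.327]
wrist_force: [-0.4, -0.1, 0.8]
finger_gap: 0.0941
finger_force: 0.0
```

View pics/c10.png

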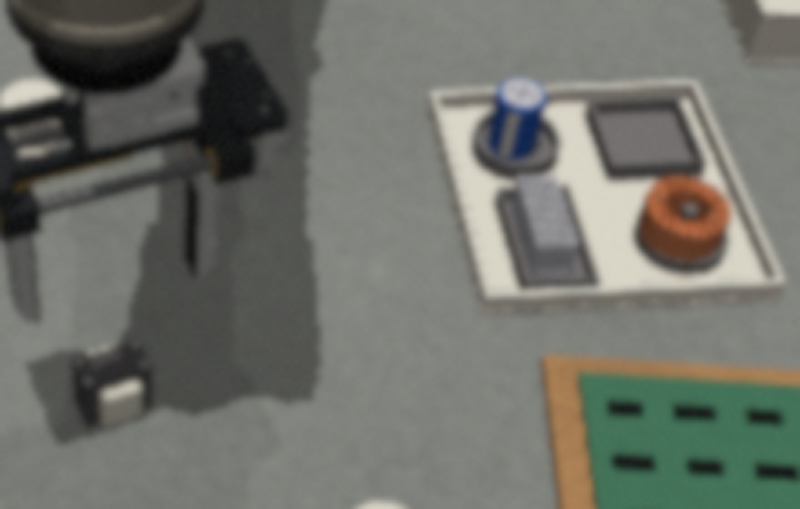

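The heat sink looks shifted towards the cup end of the trough (top face from (535,178) to (556,248)). I'll check it numerically.

```bash
python3 - <<'E'
from h import *
im=ctrl.snapshot("top")[:,:,::-1]
cv2.imwrite("pics/c11.png",cv2.resize(im[160:240,115:200],None,fx=7,fy=7,interpolation=cv2.INTER_CUBIC))
k=220/800
for x,y,z in((517,178,.041),(552,178,.041),(533,249,.041),(578,247,.041),(580,281,.009),(498,195,.021),(597,284,.021)): print((world("scene",210+(x+.5)*k-.5,130+(y+.5)*k-.5,z)*1000).round(1))
E
```

```text
[540.9 153.2  41. ]
[541.4 177.   41. ]
[605.8 151.9  41. ]
[604.7 181.6  41. ]
[606.6 188.8   9. ]
[537.5 143.9  21. ]
[619.7 194.9  21. ]
```

View pics/c11.png

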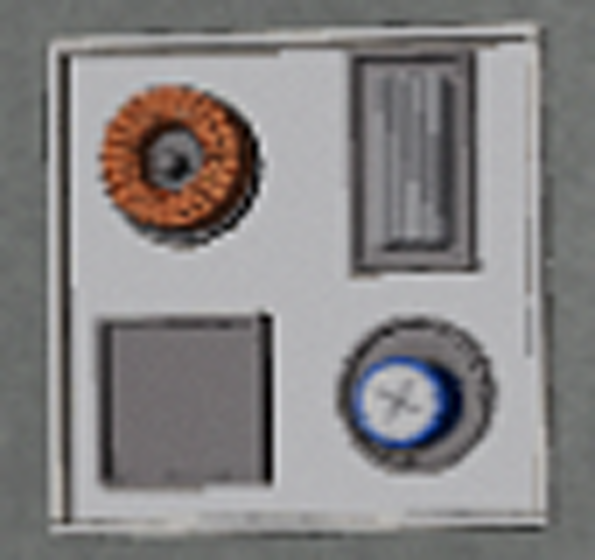

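From above, the heat sink lies inside the trough walls and the ring and capacitor are seated. Next is the transformer.

```bash
python3 -m crank '{"turn":[[0,0,0],[0,0,0],[0,0,0],[0,0,0],[0,0,0],[0,0,0],[0,0,0],[0,0,0],[0,0,0],[0,0,0],[0,0,0],[0,0,0],[0,0,0],[0,0,0],[0,0,0],[0,0,0],[0,0,0],[0,0,0],[0,0,0]],"linear":[[1,-2,-25],[1,-2,-50],[1,-2,-75],[1,-2,-90],[1,-2,-90],[1,-2,-90],[1,-2,-90],[1,-2,-90],[1,-2,-90],[1,-2,-90],[1,-2,-90],[1,-2,-90],[1,-2,-90],[1,-2,-90],[1,-2,-90],[1,-2,-60],[1,-2,-30],[1,-2,0],[1,-2,0]],"gripper":[0,0,0,0,0,255,255,255,255,255,255,255,255,255,255,255,255,255,255]}' 25
```

```text
time: 22.8
tcp_pos: [0.6939, -0.1254, 0.1116]
ee_rot: [3.139, -0.005, 0.326]
wrist_force: [0.3, 0.3, -2.5]
finger_gap: 0.044
finger_force: 24.9
```

```bash
python3 -m crank '{"turn":[[0,0,0],[0,0,0],[0,0,0],[0,0,0],[0,0,0],[0,0,0],[0,0,0],[0,0,0],[0,0,0],[0,0,0],[0,0,0],[0,0,0],[0,0,0],[0,0,0],[0,0,0],[0,0,0],[0,0,0],[0,0,0],[0,0,0],[0,0,0]],"linear":[[-18,32,0],[-38,67,0],[-58,102,0],[-78,137,0],[-98,173,0],[-118,208,0],[-138,243,0],[-158,279,0],[-178,314,0],[-198,349,0],[-217,383,0],[-217,383,0],[-217,383,-10],[-217,383,-30],[-217,383,-50],[-217,383,-65],[-217,383,-75],[-217,383,-80],[-217,383,-80],[-217,383,-80]],"gripper":[255,255,255,255,255,255,255,255,255,255,255,255,255,255,255,255,255,255,255,255]}'
```

```text
time: 24.8
tcp_pos: [0.4752, 0.2576, 0.0275]
ee_rot: [-3.142, -0.0, 0.326]
wrist_force: [0.5, 0.9, -2.8]
finger_gap: 0.0437
finger_force: 25.0
```

Now on target with no contact force. I'll release, rise and back away from the caddy.

```bash
python3 -m crank '{"turn":[[0,0,0],[0,0,0],[0,0,0],[0,0,0],[0,0,0],[0,0,0],[0,0,0],[0,0,0],[0,0,0],[0,0,0],[0,0,0],[0,0,0],[0,0,0],[0,0,0],[0,0,0],[0,0,0],[0,0,0],[0,0,0]],"linear":[[0,0,-1],[0,0,-1],[0,0,-1],[0,0,-1],[0,0,-1],[0,0,-1],[0,0,-1],[0,0,20],[0,0,50],[0,0,90],[0,0,120],[30,-45,120],[60,-90,120],[90,-135,120],[120,-180,120],[150,-225,120],[180,-270,120],[180,-270,120]],"gripper":[90,90,90,90,90,90,90,90,90,90,90,90,90,90,90,90,90,90]}'
python3 - <<'E'
from h import *
im=ctrl.snapshot("top")[:,:,::-1];s=ctrl.snapshot("scene")[:,:,::-1]
a=cv2.resize(im[155:240,112:202],(400,378),interpolation=cv2.INTER_CUBIC)
b=cv2.resize(s[135:225,320:430],(400,378),interpolation=cv2.INTER_CUBIC)
cv2.imwrite("pics/c12.png",cv2.vconcat([cv2.hconcat([a,b]),cv2.resize(s[90:250,130:512],(800,220))]))
E
```

```text
time: 26.6
tcp_pos: [0.6563, -0.0171, 0.1472]
ee_rot: [3.14, 0.0, 0.322]
wrist_force: [-0.7, 0.9, 0.6]
finger_gap: 0.0607
finger_force: 0.0
```

View pics/c12.png

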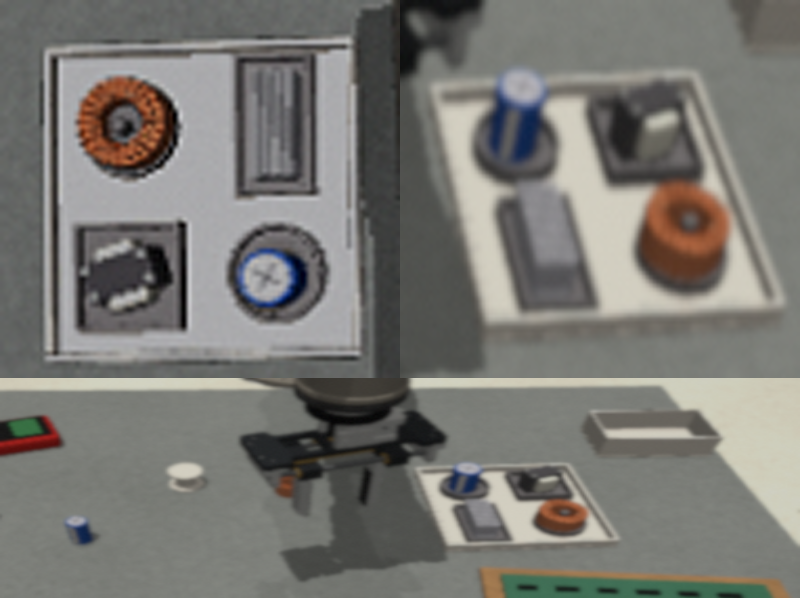

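All four parts stand in their nests: ring (125,127), heat sink (277,123), transformer (128,275) and capacitor (268,275). The slim capacitor and small ring are untouched, and the gripper is clear. I'll hand in.

```bash
python3 -c "
from workcell import ctrl
print(ctrl.finish_job())"
```

```text
the job is handed in; nothing more can be done
None
```

The capacitor, ring coil, heat sink and transformer were placed in their nests in the order listed and let go, the thinner capacitor and smaller coil were left where they stood, and the job was handed in at about 27 s; no verdict was returned.

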